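Tip a carton back and load it on a transfer plate

TASK

Get the carton, which is too wide to grip, onto the thin metal transfer plate: push its top so that it tips back on its rear edge and leans on the sloping stand behind it, slide the plate's blade under its raised front as far as it will go, then push the carton forward off the stand so that it comes down flat on the plate. Draw the loaded plate by its upright grip until the carton stands centred over the thin square mat, and let go. Do not topple the carton over, and leave the tube rack, the bottle and the well rack where they are.

Things in the scene. Friction and masses are not known exactly. Their poses are not given: they have to be found in the camera images.
- carton: closed brown carton, 90 (x) x 130 (y) x 190 (z) mm, 0.4 to 0.8 kg, evenly filled, loose. Origin: centre of its underside, z up, +x to its rear face (towards the stand). Starts upright, rear face 5 to 12 mm before the foot of the stand's slope. Balances on its rear edge at 25 degrees; tilted beyond, it falls back and rests on the stand; brought forward of that it comes down by itself
- stand: fixed steel stand: two sloping rails 18 mm wide at y = -50 and +50 mm, open between. Origin on the bench at the foot of the slope, midway; the rails rise towards +x, 33 degrees back from the vertical, to x 63, z 96 mm; posts and a 12 mm high crossbar behind, to x 88 mm. Carton tips to +x about the slope's foot; leaning, its top rear edge is near x 103, z 159 mm
- plate: loose aluminium plate lying flat, 0.3 kg: blade 190 (x) x 100 (y) x 4 mm with an upright pale wooden grip block 40 (x) x 24 (y) mm, top 88 mm above the bench. Origin on the underside below the grip's centre; +x to the blade's tip, 165 mm away; the blade ends 25 mm behind the origin. Starts in front of the carton, tip roughly towards it
- plate_tip (a point): middle of the plate's front edge (blade tip), 2 mm above its underside; axes as the plate's
- mat: thin flat grey square sheet on the bench, 180 x 180 mm, 1 mm thick, fixed and no obstacle (the plate lies on or slides over it); origin at its centre. It lies in front of the stand, on the plate's side; the plate may start lying over it
- tube_rack: bystander: white foam block 75 x 190 mm with capped tubes, 107 mm high; origin at the centre of its underside
- wash_bottle: bystander: white plastic wash bottle, 68 mm across, 190 mm high; origin at the centre of its underside
- well_rack: bystander: low blue tube rack with small wells, 85 x 125 x 32 mm; origin at the centre of its underside
Not all that is in view belongs to the job. Of the things shaped like the carton, the brown one is meant. What is shaped like the plate but purple is not meant.

How it is judged:
By the outcome, as a careful person would: the job done as asked, in the order asked, and still so for the second after the job is handed in, with the robot touching nothing.
It also fails if it takes over 72 s, if anything falls off the work surface, if the arm or the gripper's body presses on something with over 40 N, if the wrist force passes 120 N, or if a joint passes its speed limit or range.

ROBOT

A 6-joint arm with a two-finger parallel gripper is mounted at the origin on the work surface. World frame = base frame: x ahead of the robot, y to its left, z up, the work surface at z = 0. Lengths are in mm, angles in rad, forces in N, time in s.
With the tool pointing down it reaches from about 325 to 900 mm from the base axis. Payload 6.1 kg.
Tool frame: the origin (TCP) lies at the very end of the fingers, on their centre line; the grasp point (between the pads) lies 19 mm behind it; z points along the fingers, y is the line along which they close (so a half turn about z gives the same grasp; the last joint's range is limited). The gripper opens to 85 mm and grips with 20 to 120 N. Pads are 22 mm wide; open, the fingers measure 114 mm over their backs; the gripper's body (76 mm by 85 mm) begins 54 mm behind the grasp point. The pads swing forward as they close: fully open they stand 13 mm farther back than shut.
Start: joints at [-1.372, 0.22, 1.526, -0, 1.395, -0.126], TCP at [199.442, -592.316, 231.3] pointing down, gripper open.
Joint ranges: [-2.98, 2.98], [-0.91, 2.08], [0.09, 2.57], [-1.24, 4.39], [0.2, 2.65], [-2.68, 2.68]. Speed limits (rad/s): [2.57, 2.57, 3.01, 3.14, 3.14, 3.14].

INTERFACE

Orientations are given as a rotation vector (axis times angle).
In Python, from plant import manip gives the robot as it stands.
- The arm moves only by the tool drive_tool, never from a script. Its argument "plan" is a list that holds one entry, the list of rows, each a list of 7 numbers: the shift along the tool's x, y, z in mm, then the turn, a rotation vector about the tool's x, y, z in degrees, then the closure, from -1 (fully open) to 1 (shut). A call has exactly 5 rows; each row shifts and turns the commanded pose from where the row before left it, along the tool's axes as they then stand; what a row does not reach is not made up. A row lasts 1/10 s, in which the tool goes at most 50 mm and 8.59 degrees, less where a joint would pass 70% of its speed; a pose out of reach is approached as far as the arm can. A call is refused whole if a number of a shift passes 50 or a number of a turn 8.59, either way. A call with a gripper value outside its range is refused whole. The fingers move at their own pace and stop on an object; the grip force is fixed at half the most. Time passes only in rows, so rows that do not move let the fingers close, or fill a call up. It gives the time, the measured TCP pose, the force, the opening and the grip force at its end, in the units of the state.
- manip.read_state(): the state, without advancing time (a new reading comes with each control period).
- manip.read_camera(name): name is "scene" or "top"; returns a dict with "pixels" (420x560x3 uint8, blue, green, red), "mtx" (3x3 intrinsics, pixels), "distortion" ([k1, k2, p1, p2, k3] as OpenCV has them; the pictures are not rectified), "extrinsics" (4x4, takes a point from camera to world coordinates). Camera axes: x right, y down, z forward; pixel columns grow to the right and rows downward; lengths in mm; the calibration is good to about 2 mm. A picture is of the moment at which its call begins. There is no depth.
- manip.sign_off(): hands the job in; it is judged then, once.
Trained networks look in a picture, given as the dict that the camera call returned (one of the last four; its "shot" number tells which), for a name from the list of things; names that differ only in an ending like _2 or _b are one class to them, and where a whole thing is asked for, a point or a joint stands for the part that bears it (a point fixed in the world has none). Each returns a list of dicts, best first, with "p" (0 to 1); they miss things now and then, are a little off and sometimes report something else, mostly with a low value. They report only what shows in the picture. A call takes as long as a camera call. They do not tell look-alikes from the thing itself.
- manip.search_frame(query, picture): "position" ([x, y, z] in mm, in world coordinates, good to about 4 mm: the middle of the surface that is visible of it).
- manip.pinpoint(query, picture): "position" ([x, y, z] in mm, in world coordinates, good to about 4 mm: a listed point, or the origin of a listed thing).
The state is a dict: "clock": time; "joint_positions": joint angles; "qvel": joint speeds; "effort": joint torques, N m; "tcp_pos": TCP position; "tool_rot": TCP orientation; "wrist_force": force on the tool from outside, world axes, zero at the start; "wrist_torque": the same for the moment, N m; "grip_width": opening from 0.0 (shut) to 1.0 (fully open); "grasp_force": force on a finger pad.
Only numpy, scipy, OpenCV 4.12 (cv2) and the standard library are available. Lean on these libraries where they do the work, as an engineer would, in place of code of your own. Each camera call takes 0.05 s, during which the arm holds its last target. There are 200 camera calls.

## Working session

There is one attempt and no reset: what is moved stays moved. The work goes in short steps, Python scripts to look and compute and a tool call to move; the robot and the scene stay as the last step left them, time stands still between calls to the robot, and variables do not carry over. Pictures are saved under pics/ and viewed, at most 13 in all, crops included, and the job is handed in when it is done.

Besides the shell and the picture viewer there is one more tool, called as name([rows], argument=value, ...), one row to a line, values as JSON. drive_tool: Moves the arm, as the interface text tells. Its arguments: {"type":"object","properties":{"plan":{"type":"array"}},"required":["plan"]}

```bash
mkdir -p pics; cat > h.py <<'E'
import numpy as np, cv2
from scipy.spatial.transform import Rotation as R
from plant import manip
def snap(n,f=None):
    p=manip.read_camera(n)
    if f: cv2.imwrite('pics/'+f,p['pixels'])
    return p
def proj(p,X):
    T=np.linalg.inv(p['extrinsics']); r=cv2.Rodrigues(T[:3,:3])[0]
    return cv2.projectPoints(np.array(X,float).reshape(-1,1,3),r,T[:3,3],np.array(p['mtx']),np.array(p['distortion']))[0].reshape(-1,2)
def ray(p,uv,z):
    q=cv2.undistortPoints(np.array(uv,float).reshape(-1,1,2),np.array(p['mtx']),np.array(p['distortion'])).reshape(-1,2)
    E=np.array(p['extrinsics']); d=np.c_[q,np.ones(len(q))]@E[:3,:3].T; o=E[:3,3]
    return o+d*((z-o[2])/d[:,2])[:,None]
E
python3 - <<'E'
from h import *
np.set_printoptions(precision=1,suppress=True)
for n in('scene','top'):
    p=snap(n,n+'0.png'); print(n,np.array(p['extrinsics'])[:3,3])
    for q in('carton','stand','plate','plate_tip','mat','tube_rack','wash_bottle','well_rack'):
        for d in manip.pinpoint(q,p): print(q,np.array(d['position']),round(d['p'],2),proj(p,d['position'])[0])
s=manip.read_state();print(s['tcp_pos'],s['tool_rot'],s['clock'])
E
```

```text
scene [ 500.1 -223.6  984.3]
carton [567.2 122.2   0.5] 0.83 [317.  207.5]
carton [375.3  77.8   0.8] 0.55 [240.  220.1]
stand [711.5 235.5  -1.7] 0.3 [373.3 169.9]
plate [ 462.9 -298.3   -2.2] 0.92 [264.2 384.9]
plate [ 199.1 -241.7   -0.9] 0.69 [149.4 350.9]
plate_tip [ 362.  -241.8    0.2] 0.93 [221.3 354.9]
plate_tip [ 501.6 -130.     1. ] 0.56 [285.8 307.6]
mat [ 540.4 -143.6    4.3] 0.96 [302.2 314.4]
tube_rack [713.  236.1   1.4] 0.62 [374.1 169.3]
wash_bottle [514.5 465.    1.5] 0.9 [301.9  90.8]
wash_bottle [ 744.1 -273.2   -0.3] 0.74 [392.  380.9]
well_rack [ 745.8 -273.7   -0.8] 0.73 [392.7 381.2]
top [334.4  90.4 979.8]
carton [564.1 125.6  -0.1] 0.65 [268.1 168.6]
plate [ 461.  -292.3   -1.3] 0.96 [441.9 215.6]
plate [ 200.4 -247.1   -1. ] 0.57 [424.2 326.3]
plate_tip [ 362.6 -241.7    1.8] 0.75 [422.3 256.6]
plate_tip [ 497.8 -132.5    5.3] 0.63 [376.7 198.3]
mat [ 539.8 -137.7    0. ] 0.93 [378.2 181.3]
tube_rack [711.6 238.7  -4.4] 0.79 [224.  109.8]
wash_bottle [511.4 461.8  -0.9] 0.66 [128.9 187.7]
well_rack [ 747.7 -275.3   -2.2] 0.57 [430.9 101.5]
[ 199.4 -592.3  231.3] [ 3.1  0.5 -0. ] 0.9
```

View pics/scene0.png

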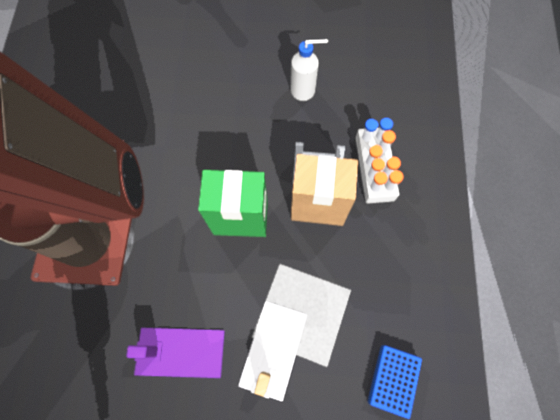

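View pics/top0.png

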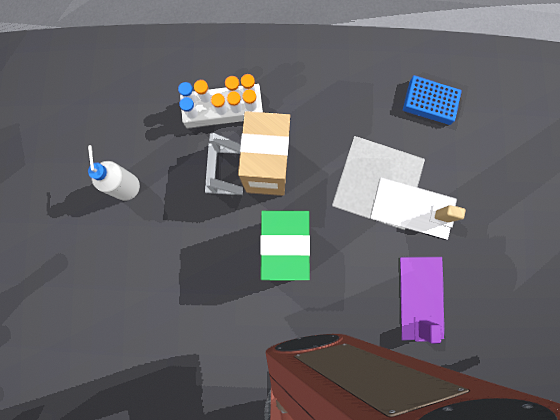

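The brown carton is at scene (325,190) / top (265,150). The green one at scene (235,200) is a look-alike. The plate with the wooden grip is at scene (272,350) / top (415,208). The purple one at scene (180,353) is a look-alike. I'll confirm both in one enlarged crop.

```bash
python3 - <<'E'
from h import *
a=cv2.imread('pics/scene0.png')[130:240,280:400]; b=cv2.imread('pics/top0.png')[95:205,190:310]
c=cv2.imread('pics/top0.png')[130:245,330:470]; d=cv2.imread('pics/scene0.png')[260:405,230:360]
f=lambda i:cv2.resize(i,(400,300),interpolation=cv2.INTER_CUBIC)
def k(i): return cv2.copyMakeBorder(cv2.resize(i,None,fx=2.5,fy=2.5,interpolation=cv2.INTER_CUBIC),0,0,0,0,0)
o=np.zeros((600,800,3),np.uint8)
for i,(im,s) in enumerate(((a,2.7),(b,2.7),(c,2.5),(d,2.0))):
    e=cv2.resize(im,None,fx=s,fy=s,interpolation=cv2.INTER_CUBIC); y,x=(i//2)*300,(i%2)*400
    o[y:y+e.shape[0],x:x+e.shape[1]]=e
cv2.imwrite('pics/crop1.png',o)
E
```

```text
(no output)
```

View pics/crop1.png

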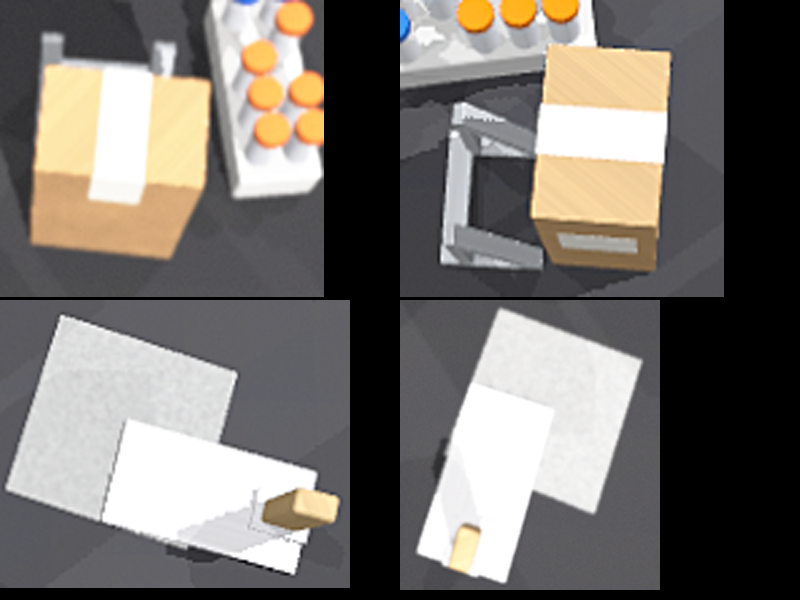

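```bash
python3 - <<'E'
from h import *
from scipy.optimize import least_squares
np.set_printoptions(precision=1,suppress=True)
ps,pt=snap('scene'),snap('top')
def W(q,L): 
    c,s=np.cos(q[2]),np.sin(q[2]); L=np.array(L,float)
    return np.c_[q[0]+c*L[:,0]-s*L[:,1],q[1]+s*L[:,0]+c*L[:,1],L[:,2]]
def fit(name,obs,q0):
    def r(q): return np.concatenate([(proj(p,W(q,[l for l,_ in o]))-[u for _,u in o]).ravel() for p,o in obs])
    f=least_squares(r,q0,x_scale=[100,100,1]); print(name,f.x[:2],np.degrees(f.x[2]),'rms px',np.sqrt((f.fun**2).mean())); print(f.fun.reshape(-1,2).tolist() if 0 else '')
    return f.x
# carton: +x=world ~+y, +y ~ world -x
fit('carton',[(ps,[((45,65,190),(296.7,154.4)),((45,-65,190),(357.8,159.6)),((-45,-65,190),(355.9,199.3)),((-45,65,190),(293,193)),((-45,65,0),(291.9,220)),((-45,-65,0),(343,225.2))]),
 (pt,[((45,-65,190),(244.8,111.7)),((-45,-65,190),(289.6,114.3)),((-45,65,190),(286.7,177.6)),((45,65,190),(239.3,175.4)),((45,65,0),(246.3,194.3)),((-45,65,0),(284.8,194.3))])],[566,124,1.57])
fit('mat',[(ps,[((-90,90,1),(280,265)),((90,90,1),(350,290)),((90,-90,1),(327.5,366.5))]),(pt,[((90,90,1),(354.8,136.4)),((90,-90,1),(424.4,159.2)),((-90,90,1),(333.2,206))])],[540,-140,-.25])
fit('plate',[(ps,[((165,50,4),(266,302.5)),((165,-50,4),(306.5,314)),((-25,-50,4),(282.5,401)),((-25,50,4),(238.5,386))]),
 (pt,[((165,-50,4),(380.4,178)),((-25,-50,4),(456.4,198.8)),((-25,50,4),(448,239.2)),((165,50,4),(370.8,218))])],[462,-295,1.3])
# stand: rail tops & crossbar corners
print(ray(pt,[(205.6,192),(242.6,192)],0)[:, :2],ray(pt,[(209.3,133.9),(208.5,136)],96)[:,:2])
for z in(0,96): print(ray(ps,[(299.5,143),(341,146)],z)[:,:2])
E
```

```text
carton [569.2 126.5] 87.9135977293616 rms px 0.7274083745359694

mat [ 539.3 -141.4] -16.58342047714108 rms px 0.6836399517894368

plate [ 461.  -291.2] 76.13485858262277 rms px 0.6039846340498116

[[504.3 273. ]
 [506.2 184.6]] [[617.2 253.4]
 [612.3 254.9]]
[[515.  302.8]
 [626.  299.9]]
[[513.5 251.4]
 [613.7 248.9]]
```

Confirmed: the brown carton with the stand behind it (top view, at left), and the bright plate with the wooden grip lying over the mat. I'll turn the tool to the carton's heading and move in front of it.

drive_tool([
  [[0,0,-5,0,0,-7,1],[0,0,-5,0,0,-7,1],[0,0,-5,0,0,-7,1],[0,0,-5,0,0,-7,1],[0,0,0,0,0,-7,1]],
])

```text
clock: 1.5
tcp_pos: [199.5, -592.8, 252.3]
tool_rot: [2.799, 1.423, -0.001]
wrist_force: [0.3, -0.6, -0.1]
grip_width: 0.146
grasp_force: 0.0
```

drive_tool([
  [[0,0,0,0,0,-7,1],[0,0,0,0,0,-7,1],[0,0,0,0,0,-7,1],[0,0,0,0,0,-7,1],[0,0,0,0,0,-7,1]],
])

```text
clock: 2.0
tcp_pos: [199.4, -592.3, 251.3]
tool_rot: [-2.243, -2.2, -0.0]
wrist_force: [0.2, 0.3, -0.9]
grip_width: 0.001
grasp_force: 0.0
```

drive_tool([
  [[40,25,0,0,0,0,1],[40,25,0,0,0,0,1],[40,25,0,0,0,0,1],[40,25,0,0,0,0,1],[40,25,0,0,0,0,1]],
])

```text
clock: 2.5
tcp_pos: [330.0, -393.8, 251.5]
tool_rot: [2.248, 2.193, 0.0]
wrist_force: [0.9, 0.5, 0.2]
grip_width: 0.0
grasp_force: 0.0
```

drive_tool([
  [[40,25,0,0,0,0,1],[40,25,0,0,0,0,1],[40,25,0,0,0,0,1],[40,25,0,0,0,0,1],[40,25,0,0,0,0,1]],
])

```text
clock: 3.0
tcp_pos: [459.9, -196.8, 251.7]
tool_rot: [2.248, 2.193, 0.0]
wrist_force: [1.0, -1.6, 0.1]
grip_width: -0.004
grasp_force: 0.0
```

drive_tool([
  [[48,20,0,0,0,0,1],[48,20,0,0,0,0,1],[48,20,0,0,0,0,1],[45,20,0,0,0,0,1],[40,20,0,0,0,0,1]],
])

```text
clock: 3.5
tcp_pos: [562.7, 25.0, 251.6]
tool_rot: [2.247, 2.195, 0.001]
wrist_force: [1.2, -0.2, 0.7]
grip_width: 0.003
grasp_force: 0.0
```

drive_tool([
  [[0,0,40,0,0,0,1],[0,0,40,0,0,0,1],[0,0,0,0,0,-0.5,1],[10,0,0,0,0,0,1],[10,0,0,0,0,0,1]],
])

```text
clock: 4.0
tcp_pos: [564.0, 42.7, 174.0]
tool_rot: [2.238, 2.201, 0.004]
wrist_force: [0.3, 0.4, 0.3]
grip_width: -0.001
grasp_force: 0.0
```

drive_tool([
  [[5,0,0,0,0,0,1],[5,0,0,0,0,0,1],[5,0,0,0,0,0,1],[5,0,0,0,0,0,1],[5,0,0,0,0,0,1]],
])

```text
clock: 4.5
tcp_pos: [562.9, 67.9, 171.5]
tool_rot: [2.239, 2.204, 0.0]
wrist_force: [0.5, -0.8, -0.6]
grip_width: 0.001
grasp_force: 0.0
```

drive_tool([
  [[0,4,0,0,0,0,1],[4,0,0,0,0,0,1],[4,0,0,0,0,0,1],[4,0,0,0,0,0,1],[4,0,0,0,0,0,1]],
])

```text
clock: 5.0
tcp_pos: [567.3, 83.5, 171.5]
tool_rot: [2.239, 2.204, 0.0]
wrist_force: [-0.5, -2.3, 1.2]
grip_width: -0.001
grasp_force: 1.1
```

drive_tool([
  [[4,0,0,0,0,0,1],[4,0,0,0,0,0,1],[4,0,0,0,0,0,1],[4,0,0,0,0,0,1],[4,0,0,0,0,0,1]],
])

```text
clock: 5.5
tcp_pos: [567.3, 103.9, 171.3]
tool_rot: [-2.238, -2.204, -0.0]
wrist_force: [-0.4, -1.4, 0.6]
grip_width: 0.0
grasp_force: 0.8
```

drive_tool([
  [[4,0,0,0,0,0,1],[4,0,0,0,0,0,1],[4,0,0,0,0,0,1],[4,0,0,0,0,0,1],[4,0,0,0,0,0,1]],
])

```text
clock: 6.0
tcp_pos: [567.6, 123.9, 171.2]
tool_rot: [-2.238, -2.204, -0.0]
wrist_force: [0.2, -0.5, 1.5]
grip_width: 0.002
grasp_force: 0.4
```

```bash
python3 - <<'E'
from h import *
snap('scene','s1.png');t=snap('top','t1.png')
o=np.hstack([cv2.resize(cv2.imread('pics/s1.png')[80:290,220:420],None,fx=2,fy=2),cv2.resize(t['pixels'][60:270,130:330],None,fx=2,fy=2)]);cv2.imwrite('pics/c2.png',o)
E
```

```text
(no output)
```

View pics/c2.png

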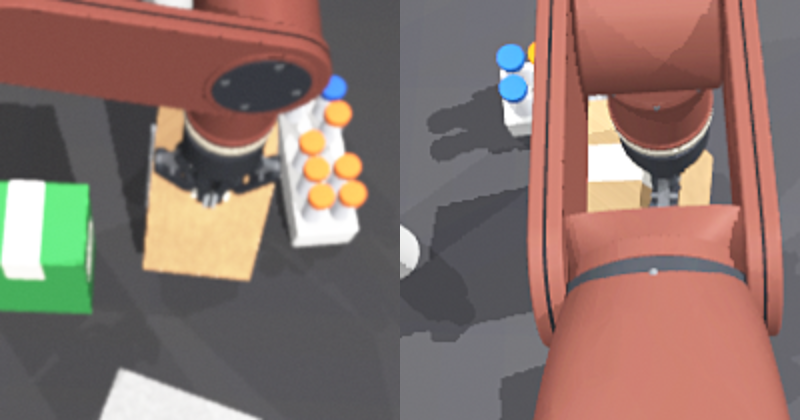

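The carton is tipping: the push force is falling and the front face shows long in the scene view. I'll keep pushing past the balance point.

drive_tool([
  [[4,0,0,0,0,0,1],[4,0,0,0,0,0,1],[4,0,0,0,0,0,1],[4,0,0,0,0,0,1],[3,0,0,0,0,0,1]],
])

```text
clock: 6.6
tcp_pos: [567.9, 143.0, 171.2]
tool_rot: [-2.238, -2.204, 0.0]
wrist_force: [1.1, 1.5, -1.0]
grip_width: 0.001
grasp_force: 0.0
```

drive_tool([
  [[3,0,0,0,0,0,1],[3,0,0,0,0,0,1],[3,0,0,0,0,0,1],[3,0,0,0,0,0,1],[3,0,0,0,0,0,1]],
])

```text
clock: 7.1
tcp_pos: [568.3, 157.7, 171.3]
tool_rot: [-2.239, -2.204, 0.0]
wrist_force: [0.8, -0.9, 0.6]
grip_width: -0.001
grasp_force: 0.0
```

drive_tool([
  [[3,0,0,0,0,0,1],[0,0,0,0,0,0,1],[-20,0,0,0,0,0,1],[-40,0,0,0,0,0,1],[-40,0,0,0,0,0,1]],
])

```text
clock: 7.6
tcp_pos: [566.6, 59.9, 171.3]
tool_rot: [2.236, 2.206, 0.0]
wrist_force: [-0.1, -0.8, -0.1]
grip_width: -0.001
grasp_force: 0.0
```

drive_tool([
  [[-45,-15,0,0,0,2,-1],[-45,-15,0,0,0,3,-1],[-45,-15,0,0,0,3,-1],[-45,-15,0,0,0,3,-1],[-45,-15,0,0,0,1,-1]],
])

```text
clock: 8.1
tcp_pos: [467.6, -156.5, 171.5]
tool_rot: [2.458, 1.955, 0.0]
wrist_force: [0.4, -1.0, 0.2]
grip_width: 0.846
grasp_force: 0.0
```

```bash
python3 - <<'E'
from h import *
np.set_printoptions(precision=1,suppress=True)
s=snap('scene');t=snap('top')
o=np.hstack([cv2.resize(s['pixels'][100:310,220:420],None,fx=2,fy=2),cv2.resize(t['pixels'][60:270,180:380],None,fx=2,fy=2)]);cv2.imwrite('pics/c3.png',o)
for p in(s,t):
  for q in('plate','carton'):
    for d in manip.pinpoint(q,p): print(q,np.array(d['position']),round(d['p'],2))
E
```

```text
plate [ 196.1 -245.8    1.1] 0.83
plate [ 466.5 -294.4   -2.9] 0.71
carton [569.3 132.7  28. ] 0.76
carton [374.   74.8   6.3] 0.65
plate [ 460.7 -291.9    2.8] 0.87
plate [513.8 464.   -4.9] 0.62
carton [567.9 131.2  28.3] 0.94
```

View pics/c3.png

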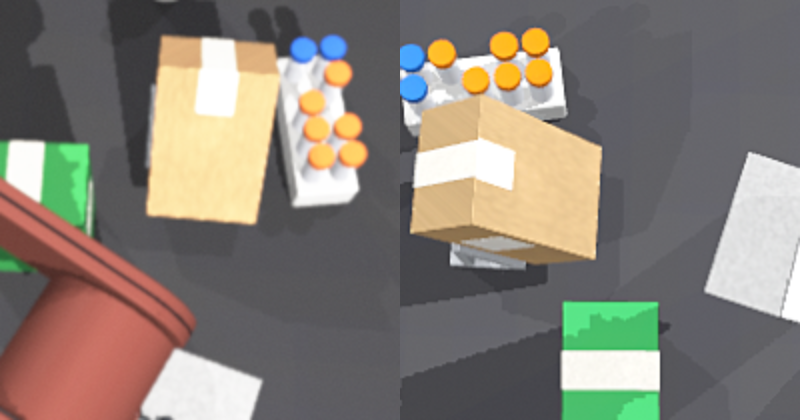

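```bash
python3 - <<'E'
from h import *
from scipy.optimize import least_squares
np.set_printoptions(precision=1,suppress=True)
ps,pt=snap('scene'),snap('top')
ob=[(ps,[((-90,65,190),(301,133)),((-90,-65,190),(358.5,136.5)),((0,65,190),(301,118)),((0,-65,190),(358,122)),((-90,65,0),(294,207)),((-90,-65,0),(348.5,211.5))]),
(pt,[((-90,-65,190),(219.5,108)),((-90,65,190),(216.5,177.5)),((0,-65,190),(189.5,114.5)),((0,65,190),(185.5,177.5)),((-90,-65,0),(281,133)),((-90,65,0),(278,189.5))])]
def W(q,L): return [q[0],q[1],0]+R.from_euler('ZY',[q[2],q[3]]).apply(np.array(L,float))
def r(q): return np.concatenate([(proj(p,W(q,[l for l,_ in o]))-[u for _,u in o]).ravel() for p,o in ob])
f=least_squares(r,[567,180,1.53,.57],x_scale=[100,100,1,1]); print(f.x[:2],np.degrees(f.x[2:]),np.sqrt((f.fun**2).mean())); print(f.fun.reshape(-1,2))
print(manip.read_state()['clock'])
E
```

```text
[572.  169.1] [88.8 38.3] 1.5948843592678865
[[-2.8 -0.3]
 [ 0.6  0.3]
 [-1.7 -0.2]
 [-2.6 -0.5]
 [-1.2  0.4]
 [-1.4 -0.2]
 [ 0.6 -1.4]
 [-0.9 -5.7]
 [ 0.8  1.1]
 [-0.1 -0.9]
 [-0.3 -0.3]
 [ 0.2 -0.8]]
8.5
```

The carton leans on the rails: rear edge at y≈169, tilt about 38°. Next I'll grasp the plate's grip.

drive_tool([
  [[-44,8,0,0,0,0.9,-1],[-44,8,0,0,0,0,-1],[-44,8,0,0,0,0,-1],[0,0,20,0,0,0,-1],[0,0,35,0,0,0,-1]],
])

```text
clock: 9.0
tcp_pos: [463.8, -290.7, 118.4]
tool_rot: [2.467, 1.935, 0.002]
wrist_force: [1.0, 1.1, 0.1]
grip_width: 0.999
grasp_force: 0.0
```

drive_tool([
  [[0,0,35,0,0,0,-1],[0,0,30,0,0,0,-1],[0,0,14,0,0,0,-1],[0,0,0,0,0,0,-1],[0,0,0,0,0,0,0]],
])

```text
clock: 9.5
tcp_pos: [462.1, -288.7, 38.3]
tool_rot: [2.47, 1.939, 0.0]
wrist_force: [0.3, -0.0, 0.7]
grip_width: 0.855
grasp_force: 0.0
```

drive_tool([
  [[0,0,0,0,0,0,0.3],[0,0,0,0,0,0,1],[0,0,0,0,0,0,1],[0,0,0,0,0,0,1],[0,0,0,0,0,0,1]],
])

```text
clock: 10.0
tcp_pos: [461.9, -289.5, 38.6]
tool_rot: [2.47, 1.937, 0.001]
wrist_force: [-0.2, 0.5, 6.5]
grip_width: 0.271
grasp_force: 60.3
```

```bash
python3 - <<'E'
from h import *
np.set_printoptions(precision=1,suppress=True)
s=snap('scene');t=snap('top')
cv2.imwrite('pics/c4.png',np.hstack([cv2.resize(s['pixels'][230:420,200:380],None,fx=2.2,fy=2.2),cv2.resize(t['pixels'][110:300,320:500],None,fx=2.2,fy=2.2)]))
for p in(s,t):
  for q in('plate','plate_tip'):
    for d in manip.pinpoint(q,p): print(q,np.array(d['position']),round(d['p'],2))
E
```

```text
plate_tip [ 503.3 -131.1    1. ] 0.94
plate_tip [ 363.  -243.4    4. ] 0.93
plate [ 462.3 -293.4   -0.8] 0.93
plate [ 199.6 -242.8    0.3] 0.79
plate [ 745.1 -272.2   -4. ] 0.6
plate_tip [ 364.2 -241.8    2.1] 0.95
plate_tip [ 500.4 -133.8    2.3] 0.63
```

View pics/c4.png

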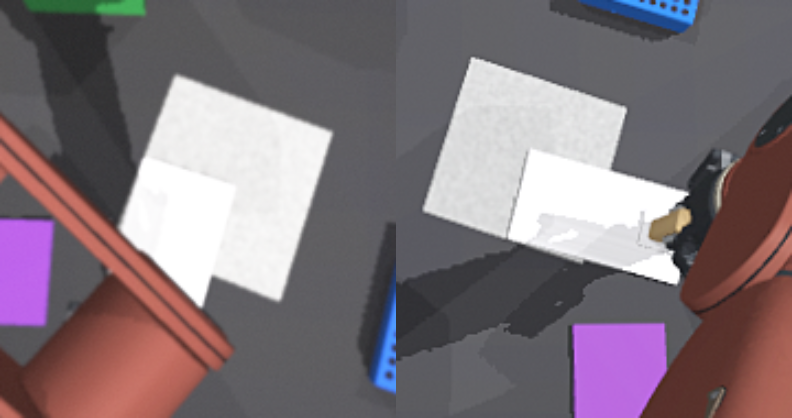

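drive_tool([
  [[0,0,-1,0,0,0,1],[10,3,0,0,0,-3,1],[20,8,0,0,0,-3.1,1],[25,10,0,0,0,-3.1,1],[25,13,0,0,0,-3.1,1]],
])

```text
clock: 10.8
tcp_pos: [506.4, -214.4, 38.6]
tool_rot: [2.248, 2.193, -0.001]
wrist_force: [-0.1, -2.6, 0.4]
grip_width: 0.276
grasp_force: 59.5
```

drive_tool([
  [[25,12,0,0,0,0,1],[25,12,0,0,0,0,1],[20,8,0,0,0,0,1],[10,3,0,0,0,0,1],[0,0,0,0,0,0,1]],
])

```text
clock: 11.3
tcp_pos: [543.9, -134.0, 38.6]
tool_rot: [2.248, 2.194, 0.002]
wrist_force: [1.2, -0.1, 3.5]
grip_width: 0.272
grasp_force: 59.9
```

drive_tool([
  [[6,4,0,0,0,0,1],[12,6,0,0,0,0,1],[12,5,0,0,0,0,1],[10,3,0,0,0,0,1],[5,0,0,0,0,0,1]],
])

```text
clock: 11.8
tcp_pos: [563.2, -90.1, 38.6]
tool_rot: [2.249, 2.192, 0.001]
wrist_force: [-0.2, -4.2, 4.0]
grip_width: 0.274
grasp_force: 60.0
```

```bash
python3 - <<'E'
from h import *
np.set_printoptions(precision=1,suppress=True)
s=snap('scene');t=snap('top')
cv2.imwrite('pics/c5.png',np.hstack([cv2.resize(s['pixels'][100:300,220:400],None,fx=2.2,fy=2.2),cv2.resize(t['pixels'][80:280,200:380],None,fx=2.2,fy=2.2)]))
for p in(s,t):
  for q in('plate','plate_tip','carton'):
    for d in manip.pinpoint(q,p): print(q,np.array(d['position']),round(d['p'],2))
print(manip.read_state()['tcp_pos'])
E
```

```text
plate [566.  -97.7   0.8] 0.74
plate [ 199.5 -244.1    0.1] 0.55
plate_tip [ 360.5 -240.7    3.8] 0.82
carton [375.   76.4   5.4] 0.74
carton [567.6 131.6  24.2] 0.62
plate_tip [570.7  72.2   2.2] 0.92
carton [570.8 132.6  27.6] 0.88
[562.9 -90.   38.6]
```

View pics/c5.png

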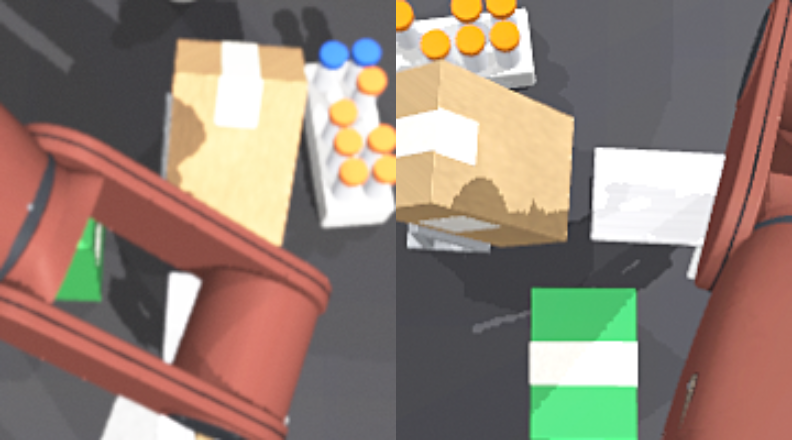

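Plate tip at top-image (290,168) lines up with the raised carton front. I'll slide it in, slowing near the end.

drive_tool([
  [[10,1,0,0,0,0,1],[15,1,0,0,0,0,1],[20,0,0,0,0,0,1],[15,0,0,0,0,0,1],[10,0,0,0,0,0,1]],
])

```text
clock: 12.7
tcp_pos: [566.3, -20.7, 38.6]
tool_rot: [2.249, 2.192, -0.001]
wrist_force: [-0.3, -4.7, 5.6]
grip_width: 0.276
grasp_force: 60.3
```

drive_tool([
  [[3,0,0,0,0,0,1],[3,0,0,0,0,0,1],[2,0,0,0,0,0,1],[2,0,0,0,0,0,1],[1,0,0,0,0,0,1]],
])

```text
clock: 13.2
tcp_pos: [566.6, -10.6, 38.6]
tool_rot: [2.25, 2.191, -0.001]
wrist_force: [0.1, -4.5, 5.1]
grip_width: 0.271
grasp_force: 60.3
```

drive_tool([
  [[1,0,0,0,0,0,1],[1,0,0,0,0,0,1],[1,0,0,0,0,0,1],[1,0,0,0,0,0,1],[1,0,0,0,0,0,1]],
])

```text
clock: 13.7
tcp_pos: [566.7, -5.7, 38.6]
tool_rot: [2.25, 2.191, -0.001]
wrist_force: [-0.5, -4.7, 6.4]
grip_width: 0.276
grasp_force: 60.3
```

drive_tool([
  [[1,0,0,0,0,0,1],[1,0,0,0,0,0,1],[1,0,0,0,0,0,1],[1,0,0,0,0,0,1],[1,0,0,0,0,0,1]],
])

```text
clock: 14.2
tcp_pos: [566.9, -0.7, 38.6]
tool_rot: [2.25, 2.191, -0.001]
wrist_force: [-0.1, -4.5, 5.4]
grip_width: 0.275
grasp_force: 60.3
```

drive_tool([
  [[1,0,0,0,0,0,1],[1,0,0,0,0,0,1],[1,0,0,0,0,0,1],[1,0,0,0,0,0,1],[1,0,0,0,0,0,1]],
])

```text
clock: 14.7
tcp_pos: [567.0, 3.2, 38.6]
tool_rot: [2.249, 2.19, -0.003]
wrist_force: [-0.5, -9.6, 4.6]
grip_width: 0.274
grasp_force: 60.3
```

Contact: the force rose to 9.6 N, so the blade is in fully. I'll release, rise, and go over the carton to its rear.

drive_tool([
  [[0,0,0,0,0,0,0.3],[0,0,0,0,0,0,-0.5],[0,0,0,0,0,0,-1],[0,0,0,0,0,0,-1],[0,0,-20,0,0,0,-1]],
])

```text
clock: 15.2
tcp_pos: [564.0, 5.8, 55.3]
tool_rot: [-2.246, -2.189, 0.006]
wrist_force: [-1.1, -0.2, -0.2]
grip_width: 0.995
grasp_force: 0.0
```

drive_tool([
  [[0,0,-45,0,0,0,-1],[0,0,-45,0,0,0,1],[0,0,-45,0,0,0,1],[0,0,-45,0,0,0,1],[0,0,-45,0,0,0,1]],
])

```text
clock: 15.7
tcp_pos: [566.5, 5.5, 285.0]
tool_rot: [-2.25, -2.192, 0.0]
wrist_force: [-0.2, -1.1, -0.6]
grip_width: 0.327
grasp_force: 0.0
```

drive_tool([
  [[45,0,0,0,0,0,1],[45,0,0,0,0,0,1],[45,0,0,0,0,0,1],[45,0,0,0,0,0,1],[45,0,0,0,0,0,1]],
])

```text
clock: 16.2
tcp_pos: [572.3, 232.0, 283.2]
tool_rot: [-2.25, -2.192, 0.0]
wrist_force: [0.5, 0.0, -0.1]
grip_width: -0.001
grasp_force: 0.0
```

drive_tool([
  [[45,0,0,0,0,0,1],[45,0,0,0,0,0,1],[30,0,0,0,0,0,1],[0,0,0,0,0,0,1],[0,0,0,0,0,0,1]],
])

```text
clock: 16.7
tcp_pos: [575.3, 350.6, 282.5]
tool_rot: [-2.248, -2.194, 0.002]
wrist_force: [-0.1, -0.6, -0.2]
grip_width: 0.005
grasp_force: 0.0
```

```bash
python3 - <<'E'
from h import *
np.set_printoptions(precision=1,suppress=True)
s=snap('scene');t=snap('top')
cv2.imwrite('pics/c6.png',np.hstack([cv2.resize(s['pixels'][80:300,220:400],None,fx=2.2,fy=2.2),cv2.resize(t['pixels'][60:280,180:360],None,fx=2.2,fy=2.2)]))
for p in(s,t):
  for q in('plate','plate_tip','carton'):
    for d in manip.pinpoint(q,p): print(q,np.array(d['position']),round(d['p'],2))
print(manip.read_state()['tcp_pos'])
E
```

```text
plate [569.7  -5.4  -0.1] 0.74
plate [ 201.4 -244.5   -0.4] 0.74
plate_tip [ 361.8 -240.9    2.5] 0.91
plate_tip [712.1 235.6  -1.1] 0.64
carton [374.4  78.6   6.9] 0.93
carton [567.9 130.6  23.8] 0.74
plate [ 200.1 -242.4    2. ] 0.8
plate [568.9  -2.4  -0.4] 0.55
plate_tip [ 364.4 -241.9    2.9] 0.82
carton [570.9 132.9  28.2] 0.83
[576.2 349.2 283.6]
```

View pics/c6.png

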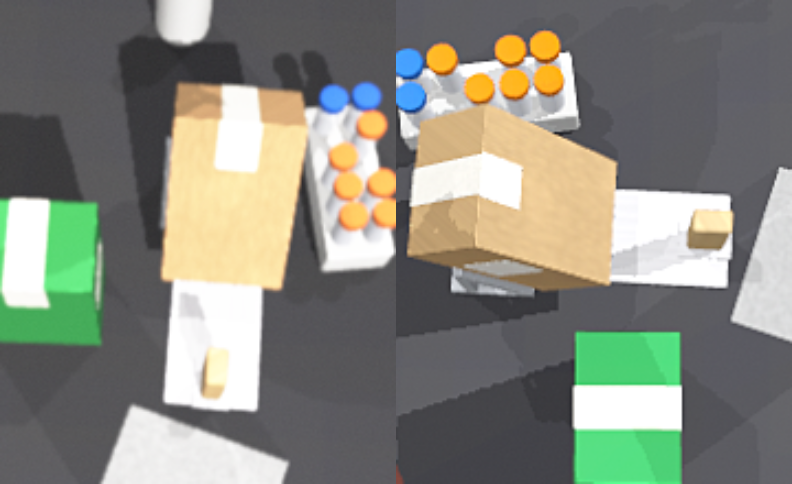

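The blade is well under the carton, which still leans. I'll descend behind it and push forward.

drive_tool([
  [[0,-4,40,0,0,0,1],[0,0,45,0,0,0,1],[0,0,40,0,0,0,1],[0,0,20,0,0,0,1],[0,0,0,0,0,0,1]],
])

```text
clock: 17.6
tcp_pos: [569.3, 348.5, 133.5]
tool_rot: [-2.249, -2.19, 0.012]
wrist_force: [-0.1, 0.4, -0.2]
grip_width: -0.006
grasp_force: 0.0
```

drive_tool([
  [[-10,0,0,0,0,0,1],[-15,0,0,0,0,0,1],[-10,0,0,0,0,0,1],[-5,0,0,0,0,0,1],[-4,0,0,0,0,0,1]],
])

```text
clock: 18.1
tcp_pos: [571.4, 305.4, 139.5]
tool_rot: [2.251, 2.191, 0.003]
wrist_force: [0.6, 0.1, 0.1]
grip_width: -0.0
grasp_force: 0.0
```

drive_tool([
  [[-3,0,0,0,0,0,1],[-3,0,0,0,0,0,1],[-3,0,0,0,0,0,1],[-3,0,0,0,0,0,1],[-3,0,0,0,0,0,1]],
])

```text
clock: 18.6
tcp_pos: [570.5, 291.8, 138.7]
tool_rot: [-2.249, -2.192, -0.002]
wrist_force: [-0.3, 3.0, 2.8]
grip_width: -0.001
grasp_force: 1.2
```

drive_tool([
  [[-3,0,0,0,0,0,1],[-3,0,0,0,0,0,1],[-3,0,0,0,0,0,1],[-3,0,0,0,0,0,1],[-3,0,0,0,0,0,1]],
])

```text
clock: 19.1
tcp_pos: [569.9, 275.8, 138.1]
tool_rot: [2.25, 2.192, -0.001]
wrist_force: [-0.6, 1.1, 1.3]
grip_width: -0.003
grasp_force: 0.6
```

drive_tool([
  [[-2,0,0,0,0,0,1],[-2,0,0,0,0,0,1],[-2,0,0,0,0,0,1],[-2,0,0,0,0,0,1],[-2,0,0,0,0,0,1]],
])

```text
clock: 19.6
tcp_pos: [569.6, 266.0, 138.2]
tool_rot: [-2.25, -2.192, 0.0]
wrist_force: [0.7, 0.2, 1.1]
grip_width: -0.001
grasp_force: 0.3
```

drive_tool([
  [[-2,0,0,0,0,0,1],[-2,0,0,0,0,0,1],[-2,0,0,0,0,0,1],[-2,0,0,0,0,0,1],[0,0,0,0,0,0,1]],
])

```text
clock: 20.1
tcp_pos: [569.5, 257.9, 138.2]
tool_rot: [2.25, 2.192, -0.0]
wrist_force: [-1.1, 0.1, 0.2]
grip_width: -0.0
grasp_force: 0.0
```

Grasp force is zero, so the carton has passed balance and gone. I'll let it settle, back off and look.

drive_tool([
  [[0,0,0,0,0,0,1],[0,0,0,0,0,0,1],[20,0,0,0,0,0,1],[30,0,-20,0,0,0,1],[0,0,-40,0,0,0,1]],
])

```text
clock: 20.6
tcp_pos: [567.9, 310.1, 194.5]
tool_rot: [-2.245, -2.192, 0.01]
wrist_force: [0.8, 0.4, 0.4]
grip_width: 0.003
grasp_force: 0.0
```

drive_tool([
  [[0,0,-45,0,0,0,1],[0,0,-40,0,0,0,1],[0,0,0,0,0,0,1],[0,0,0,0,0,0,1],[0,0,0,0,0,0,1]],
])

```text
clock: 21.1
tcp_pos: [570.2, 307.9, 281.7]
tool_rot: [-2.25, -2.192, 0.003]
wrist_force: [0.2, 0.2, -0.4]
grip_width: 0.001
grasp_force: 0.0
```

```bash
python3 - <<'E'
from h import *
np.set_printoptions(precision=1,suppress=True)
s=snap('scene');t=snap('top')
cv2.imwrite('pics/c7.png',np.hstack([cv2.resize(s['pixels'][80:300,220:400],None,fx=2.2,fy=2.2),cv2.resize(t['pixels'][60:280,180:360],None,fx=2.2,fy=2.2)]))
for p in(s,t):
  for q in('plate','carton'):
    for d in manip.pinpoint(q,p): print(q,np.array(d['position']),round(d['p'],2))
print(manip.read_state()['tcp_pos'])
E
```

```text
plate [ 197.7 -239.6    0.4] 0.98
plate [568.3  -5.3  -0.5] 0.91
carton [565.3 133.4  22.4] 0.81
carton [375.   80.5   5. ] 0.61
carton [ 540.2 -140.5    0.6] 0.15
plate [ 197.8 -247.9    2. ] 0.93
plate [567.2   1.3   1. ] 0.7
plate [710.6 237.4  -2.5] 0.46
carton [568.4 131.5  26.2] 0.93
[570.5 308.  282.1]
```

View pics/c7.png

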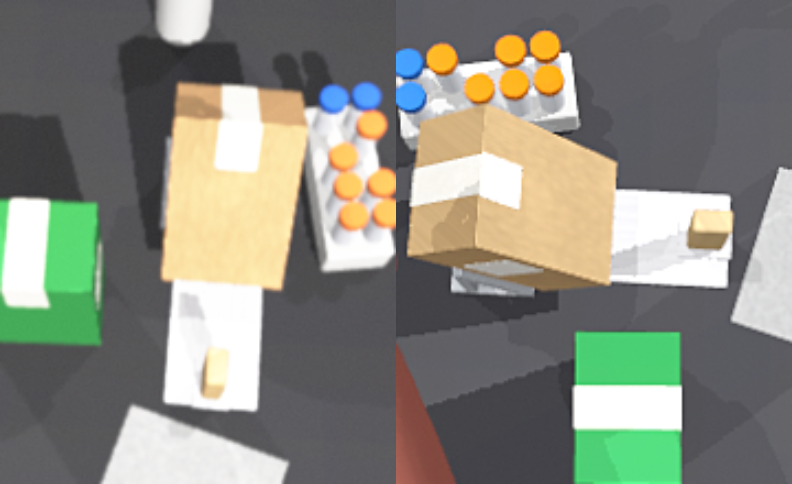

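It fell back onto the stand because the push stopped just short of balance. I'll push again, further this time.

drive_tool([
  [[0,0,45,0,0,0,1],[0,0,45,0,0,0,1],[0,0,45,0,0,0,1],[0,0,4,0,0,0,1],[-5,0,0,0,0,0,1]],
])

```text
clock: 21.9
tcp_pos: [569.8, 303.2, 143.3]
tool_rot: [-2.249, -2.192, 0.004]
wrist_force: [-0.4, 0.6, 0.3]
grip_width: -0.003
grasp_force: 0.0
```

drive_tool([
  [[-4,0,0,0,0,0,1],[-4,0,0,0,0,0,1],[-4,0,0,0,0,0,1],[-4,0,0,0,0,0,1],[-4,0,0,0,0,0,1]],
])

```text
clock: 22.4
tcp_pos: [570.7, 283.2, 145.5]
tool_rot: [2.25, 2.192, 0.003]
wrist_force: [1.0, 0.6, 1.4]
grip_width: -0.001
grasp_force: 0.8
```

drive_tool([
  [[-4,0,0,0,0,0,1],[-4,0,0,0,0,0,1],[-4,0,0,0,0,0,1],[-3,0,0,0,0,0,1],[-3,0,0,0,0,0,1]],
])

```text
clock: 22.9
tcp_pos: [569.5, 264.7, 144.0]
tool_rot: [-2.25, -2.192, 0.001]
wrist_force: [-0.3, 0.9, 0.2]
grip_width: -0.002
grasp_force: 0.3
```

drive_tool([
  [[-2,0,0,0,0,0,1],[-2,0,0,0,0,0,1],[-2,0,0,0,0,0,1],[-2,0,0,0,0,0,1],[-2,0,0,0,0,0,1]],
])

```text
clock: 23.4
tcp_pos: [569.4, 255.0, 144.2]
tool_rot: [2.25, 2.192, -0.0]
wrist_force: [0.1, 0.5, -1.3]
grip_width: -0.002
grasp_force: 0.1
```

drive_tool([
  [[-2,0,0,0,0,0,1],[-2,0,0,0,0,0,1],[-2,0,0,0,0,0,1],[-2,0,0,0,0,0,1],[-2,0,0,0,0,0,1]],
])

```text
clock: 23.9
tcp_pos: [569.2, 245.0, 144.3]
tool_rot: [2.25, 2.192, 0.0]
wrist_force: [0.3, -0.2, -0.2]
grip_width: -0.002
grasp_force: 0.0
```

```bash
python3 - <<'E'
from h import *
np.set_printoptions(precision=1,suppress=True)
for p in(snap('scene'),snap('top')):
  for q in('plate','carton'):
    for d in manip.pinpoint(q,p): print(q,np.array(d['position']),round(d['p'],2))
print(manip.read_state()['tcp_pos'])
E
```

```text
plate [569.4  -3.4  -2.6] 0.8
plate [ 198.6 -243.5    1.3] 0.63
carton [375.2  77.    3.7] 0.97
carton [567.7 127.5  11.2] 0.67
plate [568.4  -1.    2.1] 0.74
plate [ 198.4 -245.2   -1.7] 0.68
carton [567.8 123.8   9.7] 0.88
[569.2 245.3 144.3]
```

drive_tool([
  [[0,0,0,0,0,0,1],[0,0,0,0,0,0,1],[0,0,0,0,0,0,1],[0,0,0,0,0,0,1],[0,0,0,0,0,0,1]],
])

```text
clock: 24.7
tcp_pos: [569.2, 245.2, 144.3]
tool_rot: [2.25, 2.192, 0.0]
wrist_force: [0.7, 0.1, 0.5]
grip_width: 0.003
grasp_force: 0.0
```

```bash
python3 - <<'E'
from h import *
np.set_printoptions(precision=1,suppress=True)
for p in(snap('scene'),snap('top')):
  for q in('plate','carton'):
    for d in manip.pinpoint(q,p): print(q,np.array(d['position']),round(d['p'],2))
s=manip.read_state();print(s['tcp_pos'],s['clock'],s['wrist_force'],s['grasp_force'])
E
```

```text
plate [571.2  -4.   -2.5] 0.85
plate [ 198.7 -241.7   -1.7] 0.79
carton [372.6  79.    1.5] 0.75
carton [568.  126.3   5.3] 0.63
plate [568.8  -0.3   4.8] 0.88
plate [ 195.4 -242.1    1.5] 0.82
[569.2 245.2 144.3] 25.0 [0.8 0.6 0.1] 0.0
```

Down flat on the plate: carton origin z≈4 at about (568,125). Up and back over to the grip.

drive_tool([
  [[5,0,-45,0,0,0,-1],[0,0,-45,0,0,0,-1],[0,0,-45,0,0,0,-1],[-20,1,-10,0,0,0,-1],[-45,1,0,0,0,0,-1]],
])

```text
clock: 25.5
tcp_pos: [571.0, 187.3, 293.4]
tool_rot: [2.243, 2.195, 0.01]
wrist_force: [0.9, -0.5, -0.5]
grip_width: 0.845
grasp_force: 0.0
```

drive_tool([
  [[-45,1,0,0,0,0,-1],[-45,1,0,0,0,0,-1],[-45,1,0,0,0,0,-1],[-45,1,0,0,0,0,-1],[-5,0,0,0,0,0,-1]],
])

```text
clock: 26.0
tcp_pos: [568.6, -4.5, 289.4]
tool_rot: [2.255, 2.186, -0.002]
wrist_force: [-0.1, 0.2, 0.3]
grip_width: 0.998
grasp_force: 0.0
```

```bash
python3 - <<'E'
from h import *
np.set_printoptions(precision=1,suppress=True)
s=snap('scene');t=snap('top')
cv2.imwrite('pics/c8.png',np.hstack([cv2.resize(s['pixels'][90:310,220:400],None,fx=2.2,fy=2.2),cv2.resize(t['pixels'][80:300,200:380],None,fx=2.2,fy=2.2)]))
for p in(s,t):
  for q in('plate','carton'):
    for d in manip.pinpoint(q,p): print(q,np.array(d['position']),round(d['p'],2))
s=manip.read_state();print(s['tcp_pos'],s['clock'],s['tool_rot'])
E
```

```text
plate [ 199.1 -246.2   -2.4] 0.91
plate [570.   -3.1  -1.5] 0.56
carton [375.9  76.5   1.2] 0.71
plate [ 198.9 -242.8    1.4] 0.76
carton [567.9 123.8   4.1] 0.89
[568.8   1.6 289.3] 26.3 [-2.2 -2.2 -0. ]
```

drive_tool([
  [[0,0,45,0,0,0,-1],[0,0,45,0,0,0,-1],[0,0,40,0,0,0,-1],[0,0,30,0,0,0,-1],[0,0,20,0,0,0,-1]],
])

```text
clock: 26.8
tcp_pos: [567.1, 2.0, 106.2]
tool_rot: [-2.245, -2.193, 0.004]
wrist_force: [-0.1, 1.0, -0.5]
grip_width: 0.999
grasp_force: 0.0
```

drive_tool([
  [[0,0,30,0,0,0,-1],[0,0,27,0,0,0,-1],[0,0,12,0,0,0,-1],[0,0,0,0,0,0,-1],[0,0,0,0,0,0,-1]],
])

```text
clock: 27.3
tcp_pos: [569.5, 0.7, 41.2]
tool_rot: [2.249, 2.193, 0.001]
wrist_force: [0.2, 0.3, 0.3]
grip_width: 0.999
grasp_force: 0.0
```

drive_tool([
  [[0,0,0,0,0,0,0],[0,0,0,0,0,0,0.3],[0,0,0,0,0,0,1],[0,0,0,0,0,0,1],[0,0,0,0,0,0,1]],
])

```text
clock: 27.8
tcp_pos: [568.9, 0.0, 40.9]
tool_rot: [2.249, 2.193, -0.0]
wrist_force: [-2.2, 0.7, 5.2]
grip_width: 0.274
grasp_force: 60.2
```

View pics/c8.png

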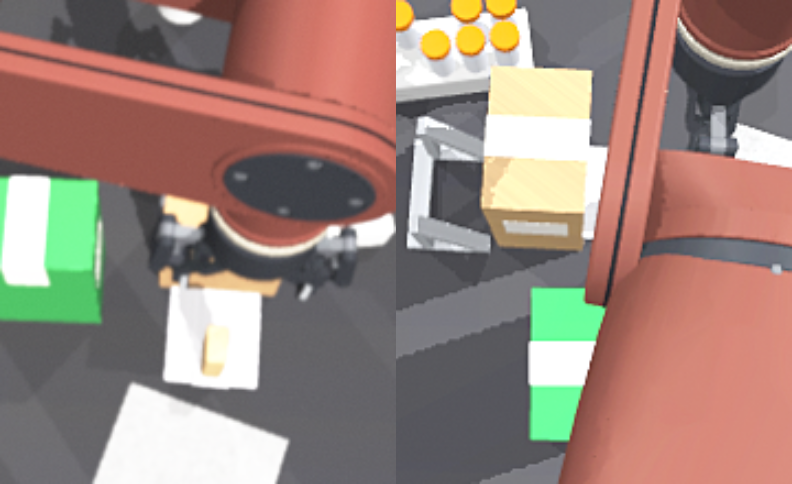

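The carton stands upright on the blade. I'll draw it gently.

drive_tool([
  [[-2,0,-1,0,0,0,1],[-5,0,0,0,0,0,1],[-8,-1,0,0,0,0,1],[-11,-1,0,0,0,0,1],[-14,-1,0,0,0,0,1]],
])

```text
clock: 28.3
tcp_pos: [564.5, -39.4, 41.0]
tool_rot: [-2.249, -2.192, -0.001]
wrist_force: [0.4, 4.0, -1.5]
grip_width: 0.276
grasp_force: 59.4
```

drive_tool([
  [[-15,-1,0,0,0,0,1],[-15,-1,0,0,0,0,1],[-15,-1,0,0,0,0,1],[-15,-1,0,0,0,0,1],[-14,-1,0,0,0,0,1]],
])

```text
clock: 28.8
tcp_pos: [557.4, -115.1, 41.0]
tool_rot: [-2.25, -2.191, 0.001]
wrist_force: [0.3, 3.6, -4.0]
grip_width: 0.274
grasp_force: 59.1
```

drive_tool([
  [[-12,-1,0,0,0,0,1],[-9,-1,0,0,0,0,1],[-6,-1,0,0,0,0,1],[-3,-1,0,0,0,0,1],[-1,0,0,0,0,0,1]],
])

```text
clock: 29.3
tcp_pos: [552.7, -144.6, 41.1]
tool_rot: [-2.25, -2.192, 0.0]
wrist_force: [0.3, 2.2, -5.2]
grip_width: 0.275
grasp_force: 58.9
```

```bash
python3 - <<'E'
from h import *
np.set_printoptions(precision=1,suppress=True)
for p in(snap('scene'),snap('top')):
  for q in('plate','carton','mat','plate_tip'):
    for d in manip.pinpoint(q,p): print(q,np.array(d['position']),round(d['p'],2))
s=manip.read_state();print(s['tcp_pos'],s['clock'],s['tool_rot'],s['wrist_force'])
E
```

```text
plate [ 199.8 -243.6    0.4] 0.92
carton [554.  -19.4   1.9] 0.71
mat [516.6 463.2  -1.8] 0.32
plate_tip [ 365.8 -240.9    5.2] 0.73
plate [513.  459.2  -2.8] 0.71
plate [ 552.2 -145.7    2.7] 0.64
carton [712.3 238.1  -1.7] 0.55
[ 553.  -144.6   41.3] 29.8 [ 2.2  2.2 -0. ] [-2.1 -1.  -4.8]
```

drive_tool([
  [[-2,0,0,0,0,0,1],[-5,-1,0,0,0,0,1],[-8,-1,0,0,0,0,1],[-11,-1,0,0,0,0,1],[-13,-1,0,0,0,0,1]],
])

```text
clock: 30.3
tcp_pos: [547.8, -184.3, 41.2]
tool_rot: [-2.25, -2.192, 0.0]
wrist_force: [0.4, 1.9, -5.7]
grip_width: 0.276
grasp_force: 58.9
```

drive_tool([
  [[-14,-1,0,0,0,0,1],[-14,-1,0,0,0,0,1],[-14,-1,0,0,0,0,1],[-12,-1,0,0,0,0,1],[-10,-1,0,0,0,0,1]],
])

```text
clock: 30.8
tcp_pos: [541.1, -248.6, 41.3]
tool_rot: [2.251, 2.191, -0.0]
wrist_force: [1.0, 1.7, -5.8]
grip_width: 0.277
grasp_force: 59.0
```

drive_tool([
  [[-7,-1,0,0,0,0,1],[-5,-1,0,0,0,0,1],[-3,0,0,0,0,0,1],[-1,0,0,0,0,0,1],[0,0,0,0,0,0,1]],
])

```text
clock: 31.3
tcp_pos: [538.9, -263.2, 41.3]
tool_rot: [2.25, 2.193, -0.001]
wrist_force: [-1.0, 0.1, -4.7]
grip_width: 0.267
grasp_force: 59.0
```

```bash
python3 - <<'E'
from h import *
np.set_printoptions(precision=1,suppress=True)
for n in('scene','top')*2:
  p=snap(n,'end_%s.png'%n)
  for q in('carton','mat','plate_tip'):
    for d in manip.pinpoint(q,p): print(n,q,np.array(d['position']),round(d['p'],2))
s=manip.read_state();print(s['tcp_pos'],s['clock'],s['tool_rot'],s['wrist_force'])
E
```

```text
scene carton [372.2  77.6   1.8] 0.81
scene plate_tip [ 364.6 -243.2    4. ] 0.82
scene plate_tip [711.3 236.4  -1.8] 0.64
top carton [ 539.8 -136.7    4.8] 0.62
top plate_tip [ 363.8 -239.8   -0.9] 0.98
scene carton [375.6  77.    2.3] 0.71
scene plate_tip [ 363.5 -242.6    4.4] 0.88
top plate_tip [ 366.1 -241.4    0.4] 0.95
[ 539.  -263.2   41.3] 32.1 [ 2.3  2.2 -0. ] [-0.3 -0.5 -4.7]
```

drive_tool([
  [[-1,0,0,0,0,0,1],[-1,-1,0,0,0,0,1],[-1,0,1,0,0,0,1],[0,0,0,0,0,0,1],[0,0,0,0,0,0,0]],
])

```text
clock: 32.6
tcp_pos: [538.7, -266.8, 41.3]
tool_rot: [2.249, 2.191, 0.0]
wrist_force: [0.2, -1.1, 0.4]
grip_width: 0.432
grasp_force: 0.0
```

drive_tool([
  [[0,0,0,0,0,0,-1],[0,0,0,0,0,0,-1],[0,0,0,0,0,0,-1],[0,0,-30,0,0,0,-1],[0,0,-45,0,0,0,-1]],
])

```text
clock: 33.1
tcp_pos: [535.4, -264.7, 112.6]
tool_rot: [-2.245, -2.187, 0.002]
wrist_force: [1.3, -0.2, -0.4]
grip_width: 1.004
grasp_force: 0.0
```

drive_tool([
  [[-20,0,-45,0,0,0,-1],[-40,0,-45,0,0,0,-1],[-45,-10,-20,0,0,0,-1],[-45,-30,0,0,0,0,-1],[-45,-30,0,0,0,0,-1]],
])

```text
clock: 33.6
tcp_pos: [467.6, -447.6, 219.3]
tool_rot: [2.247, 2.191, -0.001]
wrist_force: [0.7, -1.1, -1.0]
grip_width: 1.001
grasp_force: 0.0
```

drive_tool([
  [[-45,-30,0,0,0,0,-1],[-45,-30,0,0,0,0,-1],[-30,-40,0,0,0,0,-1],[0,-40,0,0,0,0,-1],[0,0,0,0,0,0,-1]],
])

```text
clock: 34.1
tcp_pos: [324.4, -556.5, 217.1]
tool_rot: [-2.255, -2.185, 0.002]
wrist_force: [0.3, 0.1, 0.8]
grip_width: 0.998
grasp_force: 0.0
```

```bash
python3 - <<'E'
from h import *
np.set_printoptions(precision=1,suppress=True)
s=snap('scene','e_s.png');t=snap('top','e_t.png')
for p in(s,t):
  for q in('carton','mat','plate','stand','tube_rack','well_rack','wash_bottle'):
    for d in manip.pinpoint(q,p): print(q,np.array(d['position']),round(d['p'],2))
o=np.zeros((560,800,3),np.uint8)
a=cv2.resize(s['pixels'][225:405,220:350],None,fx=3,fy=3,interpolation=2); b=cv2.resize(t['pixels'][120:260,320:455],None,fx=3,fy=3,interpolation=2)
o[:540,:390]=a; o[:420,395:800]=b
cv2.imwrite('pics/e.png',o); print(manip.read_state()['clock'])
E
```

```text
carton [377.   79.2   3.7] 0.84
plate [ 541.  -269.7   -2.8] 0.61
plate [ 197.  -243.9    1.9] 0.58
tube_rack [713.4 234.5   1.9] 0.81
well_rack [ 746.6 -268.8   -3. ] 0.59
wash_bottle [513.1 461.4  -1.3] 0.84
carton [ 540.6 -140.2    4.8] 0.85
plate [ 198.1 -244.9   -1.9] 0.85
plate [511.6 461.6  -3.9] 0.65
plate [ 541.7 -266.9   -0.1] 0.6
tube_rack [710.2 237.6  -2.7] 0.67
well_rack [ 744.6 -271.5   -1.7] 0.79
wash_bottle [509.4 464.   -2.9] 0.7
34.9
```

View pics/e.png

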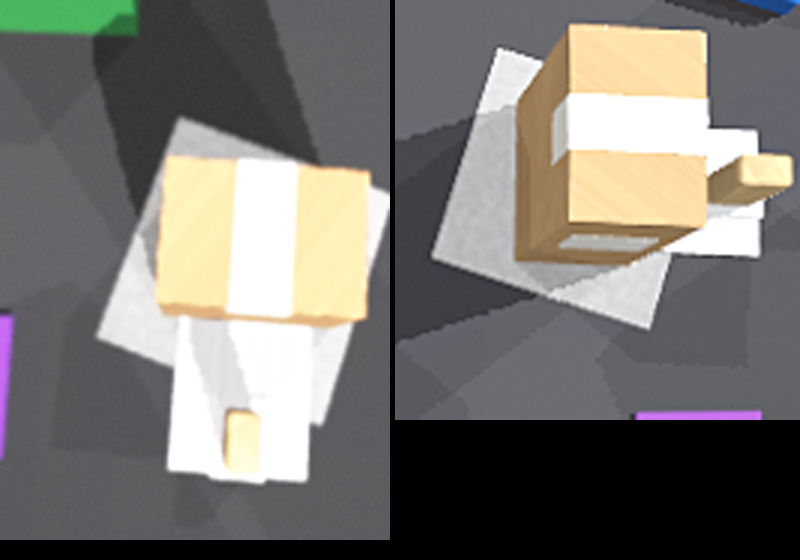

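The final view shows the carton upright on the blade over the mat, with the hand away. The carton top is at crop (265,240) and the mat corners at (182,118) and (98,338). A last numeric fit of the centring:

```bash
python3 - <<'E'
from h import *
from scipy.optimize import least_squares
ps,pt=snap('scene'),snap('top')
ob=[(ps,[((45,65,190),(275.7,277)),((45,-65,190),(343.3,282)),((-45,-65,190),(341.7,331)),((-45,65,190),(273.3,326.7))]),
(pt,[((45,-65,190),(378,127.7)),((-45,-65,190),(424,130.3)),((-45,65,190),(423.3,195.7)),((45,65,190),(377.7,194)),((45,65,0),(360.3,207))])]
def W(q,L): return [q[0],q[1],4.5]+R.from_euler('Z',q[2]).apply(np.array(L,float))
def r(q): return np.concatenate([(proj(p,W(q,[l for l,_ in o]))-[u for _,u in o]).ravel() for p,o in ob])
f=least_squares(r,[540,-140,1.53],x_scale=[100,100,1]); print(f.x[:2],np.degrees(f.x[2]),np.sqrt((f.fun**2).mean()))
E
```

```text
[ 541.50506776 -138.32975443] 89.1959313828488 0.9264750087265533
```

```bash
python3 -c "
from plant import manip; print(manip.sign_off())"
```

```text
the job is handed in; nothing more can be done
None
```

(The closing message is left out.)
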